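# Set the flip tags to match the parts bins

## Robot

A 6-joint arm with a two-finger parallel gripper is mounted at the origin on the work surface. World frame = base frame: x ahead of the robot, y to its left, z up, the work surface at z = 0. Lengths are in m, angles in degrees, forces in N, time in s.
With the tool pointing down it reaches from about 0.4 to 0.825 m from the base axis. Payload 7 kg.
Tool frame: the origin (TCP) lies midway between the tips of the shut fingers; the grasp point (between the pads) lies 19 mm behind it; z points along the fingers, y is the direction in which the jaws open and shut (so a half turn about z gives the same grasp; the last joint's range is limited). The gripper opens to 88 mm and grips with 3 to 60 N. Pads are 19 mm wide; open, the fingers measure 130 mm over their backs; the gripper's body (78 mm by 193 mm) begins 47 mm behind the grasp point.
Start: joints at [-57.577, 20.546, 0.682, 0, -70.136, -16.507], TCP at [0.185, -0.649, 0.227] pointing down, gripper open.
Joint ranges: [-176.03, 176.03], [-82.01, 121.73], [-58.28, 71.71], [-173.87, 95.51], [-174.79, -0.11], [-173.66, 173.66]. Speed limits (degrees/s): [136.94, 136.94, 172.46, 180, 180, 180].

## Interface

Orientations are given as a 3x3 rotation matrix whose columns are the frame's x, y, z axes.
In Python, from rig import robot gives the robot as it stands. Calls block until the motion is done:
- robot.goto(position, orientation): joint-space move of the TCP to a pose.
- robot.servo_line(position, ori=None, speed=0.15): straight line of the TCP; ori=None keeps the orientation; speed is the mean speed in m/s.
- robot.movej(angles): joint-space move.
- robot.move_gripper(opening): opening from 0.0 (shut) to 1.0 (fully open); the grip force is fixed at half the most; returns when the fingers have stopped.
- robot.dwell(seconds).
- robot.ik(position, orientation): joint angles nearest the present ones, or None.
- robot.grab_frame(name): name is "scene" or "top" or "wrist"; returns (picture, depth): 384x512x3 uint8, red, green, blue; 384x512 float32, m along the optical axis (not along the pixel's ray), 0 where there is no reading.
- robot.camera_info(name): a dict with "vfov" (degrees; the focal length in pixels is half the picture's height over the tangent of half this angle, whatever the lens; pixels are square), "cx", "cy" (the principal point, pixels), "view" (4x4, takes a point from world to camera coordinates); the wrist camera has in their place "T_tool_cam" (4x4, takes a point from camera to tool coordinates, whose origin is the TCP and whose axes are the flange's). Camera axes: x right, y down, z forward; pixel columns grow to the right and rows downward; lengths in m; the calibration is good to about 2 mm. The wrist camera is an equidistant fisheye: a pixel r from the principal point sees the ray r / f radians off the axis. A picture is of the moment at which its call begins: read the wrist's pose just before it. camera_info takes no time and is no camera call.
A pose or a line that the arm cannot do raises robot.Unreachable and nothing moves.
- robot.job_done(): hands the job in, once; it reports no verdict.
Readings, each from a call of its own:
- robot.read_t(): time.
- robot.read_qpos(): joint angles.
- robot.read_qvel(): joint speeds.
- robot.read_effort(): joint torques, N m.
- robot.read_position(): TCP position.
- robot.read_tcp_rot(): TCP orientation.
- robot.read_force(): force on the tool from outside, world axes, zero at the start.
- robot.read_ft_torque(): the same for the moment, N m.
- robot.read_grip_width(): opening from 0.0 (shut) to 1.0 (fully open).
Only numpy, scipy, OpenCV 4.12 (cv2) and the standard library are available. Lean on these libraries where they do the work, as an engineer would, in place of code of your own. Each camera call takes 0.05 s, during which the arm holds its last target.

## Task

Each parts bin has a hinged flip tag standing in front of it. With a fingertip, gently push over the tags that are wrong so that only the full bins show the solid-disc face (tag leaning back towards its bin) and the bins that are nearly empty show the cross face (tag leaning towards the robot). Leave tags that are already right alone, grip nothing, and do not disturb the other things on the table.

Things in the scene. Friction and masses are not known exactly. Their poses are not given: they have to be found in the camera images.
- tag_a (a joint): hinge angle (rad) of a white plastic status tag, 58 mm wide along the hinge, 55 mm from hinge axis to its beaded free edge, 3 mm thick (bead 5.6), 40 g. 0 = upright; +0.70 = leaning back towards its bin, on its stop, solid disc face up (in stock); -0.70 = leaning to the robot, on its other stop, cross face up (reorder). No spring, little friction: past upright it falls over by itself and stays
- tag_b (a joint): hinge angle (rad) of a white plastic status tag, 58 mm wide along the hinge, 55 mm from hinge axis to its beaded free edge, 3 mm thick (bead 5.6), 40 g. 0 = upright; +0.70 = leaning back towards its bin, on its stop, solid disc face up (in stock); -0.70 = leaning to the robot, on its other stop, cross face up (reorder). No spring, little friction: past upright it falls over by itself and stays
- tag_c (a joint): hinge angle (rad) of a white plastic status tag, 58 mm wide along the hinge, 55 mm from hinge axis to its beaded free edge, 3 mm thick (bead 5.6), 40 g. 0 = upright; +0.70 = leaning back towards its bin, on its stop, solid disc face up (in stock); -0.70 = leaning to the robot, on its other stop, cross face up (reorder). No spring, little friction: past upright it falls over by itself and stays
- tag_d (a joint): hinge angle (rad) of a white plastic status tag, 58 mm wide along the hinge, 55 mm from hinge axis to its beaded free edge, 3 mm thick (bead 5.6), 40 g. 0 = upright; +0.70 = leaning back towards its bin, on its stop, solid disc face up (in stock); -0.70 = leaning to the robot, on its other stop, cross face up (reorder). No spring, little friction: past upright it falls over by itself and stays
- tag_a_base: steel hinge bracket of tag_a, fixed. The hinge axis runs along its y, 24 mm above its origin (75 mm over the table), mid-width. x points level to the tag's own bin (centre 165 mm along x). At rest the tag's free edge is 35 mm aside of the axis and 42 mm above it; the bracket stays under 13 mm above the axis. Tags stand 110 mm apart in a row along y
- tag_b_base: steel hinge bracket of tag_b, fixed. The hinge axis runs along its y, 24 mm above its origin (75 mm over the table), mid-width. x points level to the tag's own bin (centre 165 mm along x). At rest the tag's free edge is 35 mm aside of the axis and 42 mm above it; the bracket stays under 13 mm above the axis. Tags stand 110 mm apart in a row along y
- tag_c_base: steel hinge bracket of tag_c, fixed. The hinge axis runs along its y, 24 mm above its origin (75 mm over the table), mid-width. x points level to the tag's own bin (centre 165 mm along x). At rest the tag's free edge is 35 mm aside of the axis and 42 mm above it; the bracket stays under 13 mm above the axis. Tags stand 110 mm apart in a row along y
- tag_d_base: steel hinge bracket of tag_d, fixed. The hinge axis runs along its y, 24 mm above its origin (75 mm over the table), mid-width. x points level to the tag's own bin (centre 165 mm along x). At rest the tag's free edge is 35 mm aside of the axis and 42 mm above it; the bracket stays under 13 mm above the axis. Tags stand 110 mm apart in a row along y
- bin_ducts: grey open-fronted plastic parts bin, 130 deep x 98 wide x 70 mm high, 38 mm at the front lip, fixed; origin at the centre of its underside, x axis pointing away from the tag (front lip at x = -65 mm). FULL: heaped with white thruster ducts, up to about 85 mm high
- bin_feet: grey open-fronted plastic parts bin, 130 deep x 98 wide x 70 mm high, 38 mm at the front lip, fixed; origin at the centre of its underside, x axis pointing away from the tag (front lip at x = -65 mm). FULL: heaped with black rubber feet, up to about 95 mm high
- bin_discs: grey open-fronted plastic parts bin, 130 deep x 98 wide x 70 mm high, 38 mm at the front lip, fixed; origin at the centre of its underside, x axis pointing away from the tag (front lip at x = -65 mm). NOT full: only two flat black joint discs left on its floor
- bin_lamps: grey open-fronted plastic parts bin, 130 deep x 98 wide x 70 mm high, 38 mm at the front lip, fixed; origin at the centre of its underside, x axis pointing away from the tag (front lip at x = -65 mm). NOT full: only one aluminium lamp ring left on its floor
- duct: white thruster duct, 42 mm across, 26 mm high, lying in front of the tag row; loose bystander, origin at the centre of its underside
- foot: black rubber foot, 36 mm across, 43 mm high, standing between tag row and bins; loose bystander, origin at the centre of its underside
- disc: flat black joint disc, 48 mm across, 16 mm high, lying between tag row and bins; loose bystander, origin at the centre of its underside
- screwdriver: screwdriver lying in front of the tag row; loose bystander, less than 40 mm high
- wrench: 150 mm steel wrench lying to the right of the row; loose bystander
- tumbler: milky drinking bottle with a black cap, 68 mm across, 130 mm high, standing left of the row, nearer the robot; loose bystander, origin at the centre of its underside
- link: dark grey leg link, 195 mm long, 18 mm high, lying left of the row; loose bystander, origin at the centre of its underside

How it is judged:
By the outcome, as a careful person would: the job done as asked, in the order asked, and still so for the second after the job is handed in, with the robot touching nothing.
It also fails if it takes over 45 s, if anything falls off the work surface, if the arm or the gripper's body presses on something with over 40 N, if the wrist force passes 120 N, or if a joint passes its speed limit or range.

## Working session

There is one attempt and no reset: what is moved stays moved. The work goes in short steps, each a Python script; the robot and the scene stay as the last script left them, time stands still between calls to the robot, and variables do not carry over. Pictures are saved under pics/ and viewed, and the job is handed in when it is done.

```bash
ls; mkdir -p pics; python3 - <<'E'
from rig import robot
import cv2,numpy as np
for n in("scene","top"):
    p,d=robot.grab_frame(n); np.savez(f"pics/{n}0.npz",p=p,d=d)
    cv2.imwrite(f"pics/{n}0.png",cv2.resize(p[:,:,::-1],(800,600),interpolation=cv2.INTER_CUBIC))
    print(robot.camera_info(n))
print(robot.read_t())
E
```

```text
pics
{'vfov': 43.05301836806861, 'cx': 260.7566551237241, 'cy': 189.04529710209007, 'view': array([[-0.82424682,  0.56613111, -0.01061843,  0.45954377],
       [ 0.35922602,  0.50832794, -0.78266172, -0.13677179],
       [-0.43769151, -0.64892085, -0.62235671,  1.5217987 ],
       [ 0.        ,  0.        ,  0.        ,  1.        ]])}
{'vfov': 56.394638366994684, 'cx': 251.0714284311949, 'cy': 189.29434121696428, 'view': array([[-0.0086195 , -0.99960398,  0.02678777, -0.01742151],
       [-0.99480807,  0.00585542, -0.10160027,  0.59755827],
       [ 0.10140318, -0.02752443, -0.99446458,  0.90920541],
       [ 0.        ,  0.        ,  0.        ,  1.        ]])}
0.1
```

View pics/scene0.png

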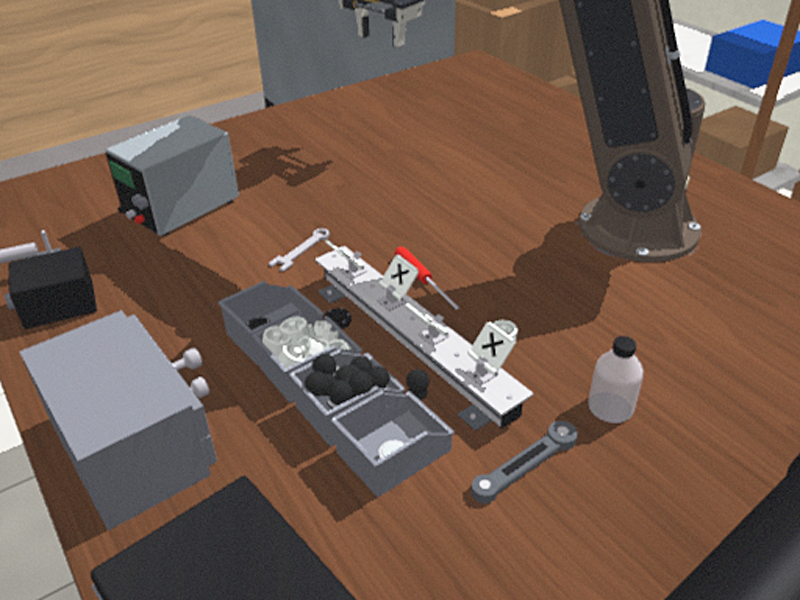

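View pics/top0.png

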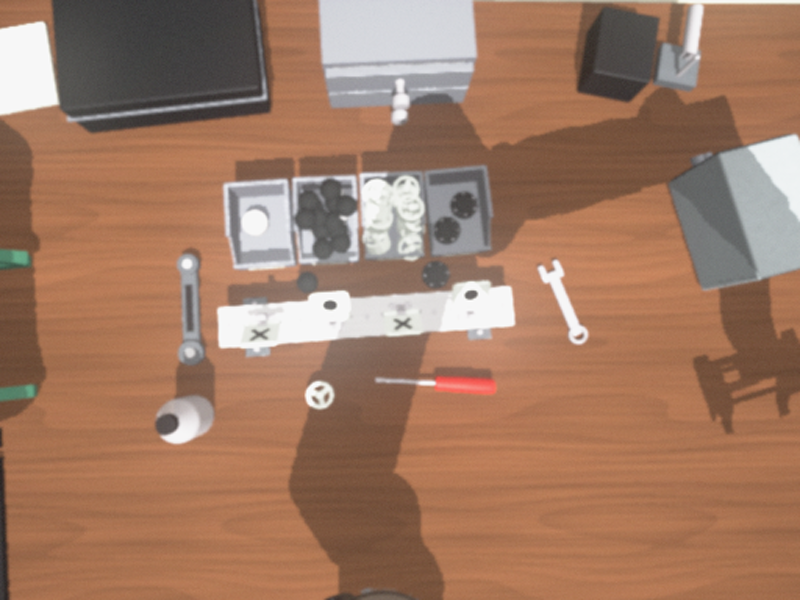

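Scene view: crosses at (402,272) and (492,345). Top view, left to right: the bins are lamps, feet, ducts and discs. Their tags show cross (260,333), disc (330,305), cross (402,323) and disc (472,295). So the ducts tag must go back and the discs tag must come towards the robot. Next I'll measure.

```bash
cat > h.py <<'E'
import numpy as np,cv2
def cloud(name,p,d,info):
    f=384/2/np.tan(np.radians(info['vfov']/2))
    v,u=np.mgrid[0:384,0:512]
    c=np.stack([(u-info['cx'])/f*d,(v-info['cy'])/f*d,d],-1)
    V=info['view']; return (c-V[:3,3])@V[:3,:3]
E
python3 - <<'E'
from rig import robot
import cv2,numpy as np
from h import *
z=np.load("pics/top0.npz");p,d=z['p'],z['d'];i=robot.camera_info("top")
W=cloud("top",p,d,i)
cv2.imwrite("pics/topc.png",cv2.resize(p[95:265,130:345,::-1],(774,600),interpolation=cv2.INTER_CUBIC)) if 0 else cv2.imwrite("pics/topc.png",cv2.resize(p[100:250,130:330,::-1],(800,600),interpolation=cv2.INTER_CUBIC))
# height map relative
H=np.clip(W[100:250,130:330,2]/0.13*255,0,255).astype(np.uint8)
cv2.imwrite("pics/toph.png",cv2.resize(cv2.applyColorMap(H,cv2.COLORMAP_JET),(800,600),interpolation=cv2.INTER_NEAREST))
m=(W[...,2]>0.104)&(W[...,2]<.13)&(np.mgrid[0:384,0:512][0]>175)&(np.mgrid[0:384,0:512][0]<225)&(d>0)
n,l,s,c=cv2.connectedComponentsWithStats(m.astype(np.uint8))
for k in range(1,n):
    if s[k,4]>8: q=W[l==k]; print(s[k],q.mean(0).round(4),q.min(0).round(3),q.max(0).round(3))
E
```

```text
[469 176  10   6  40] [ 0.6125 -0.5606  0.1157] [ 0.606 -0.565  0.105] [ 0.62  -0.558  0.13 ]
[290 180  25   9 169] [ 0.6014 -0.1423  0.1123] [ 0.592 -0.171  0.104] [ 0.61  -0.113  0.121]
[199 187  25   9 163] [0.5868 0.077  0.1126] [0.577 0.048 0.104] [0.595 0.106 0.121]
[246 207  25   8 148] [ 0.5372 -0.0371  0.1127] [ 0.53  -0.065  0.104] [ 0.547 -0.007  0.122]
[153 214  26   9 155] [0.5222 0.1826 0.1127] [0.513 0.154 0.104] [0.532 0.212 0.121]
```

View pics/topc.png

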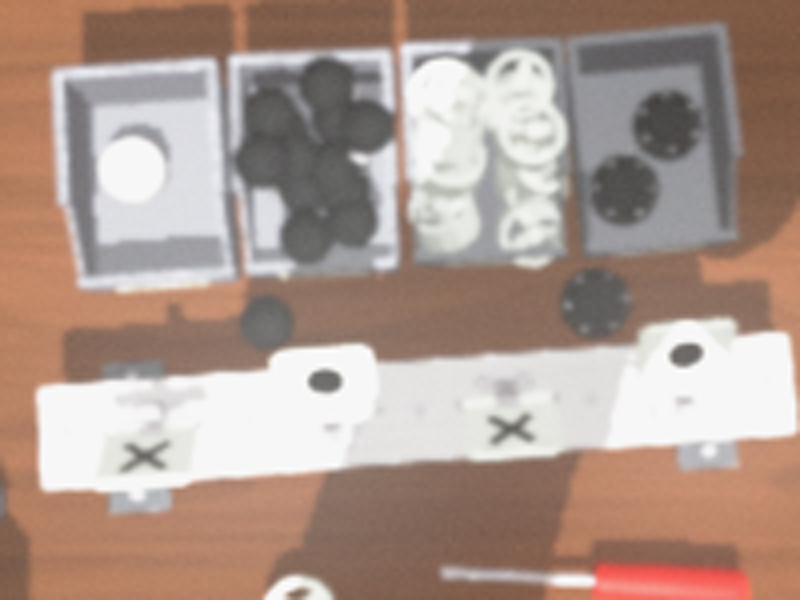

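View pics/toph.png

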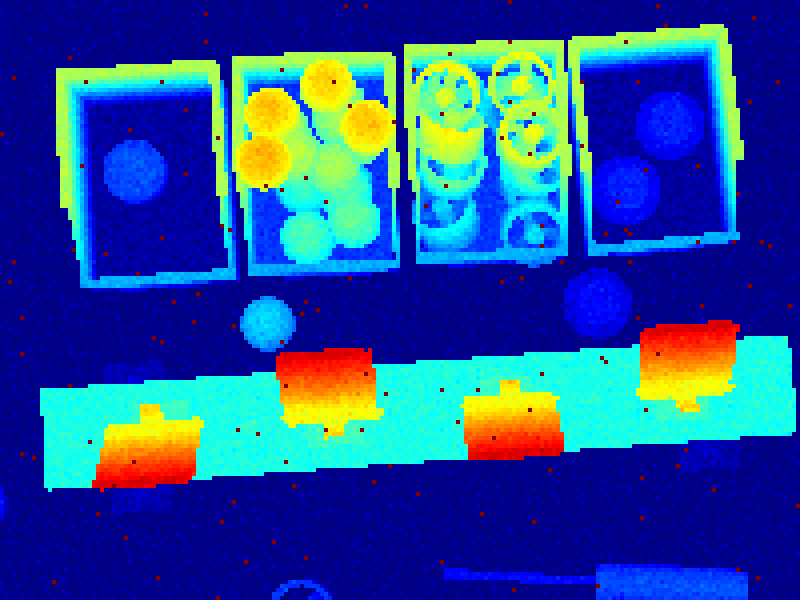

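Row heading: +x about 3.9° left of world x. Hinge of the ducts tag ≈ (0.5665,−0.035), of the discs tag ≈ (0.5725,−0.1445). Before moving I'll check clearance to the boxes near the swing.

```bash
python3 - <<'E'
from rig import robot
import numpy as np
from h import *
z=np.load("pics/top0.npz");W=cloud("top",z['p'],z['d'],robot.camera_info("top"))
m=(z['d']>0)&(W[...,2]>.14)&(W[...,1]<-.05)&(W[...,0]>0)
import cv2
m=cv2.erode(m.astype(np.uint8),np.ones((3,3)))>0
q=W[m];r=np.hypot(q[:,0],q[:,1]);print(len(q),r.min(),q[r.argmin()],q[:,2].max())
X=np.array([.9977,.0681,0]);Y=np.array([-.0681,.9977,0])
print(robot.read_tcp_rot().round(3).tolist())
Hc=np.array([.5665,-.035,0]);Hd=np.array([.5725,-.1445,0])
for s in(1,-1):
  R=np.column_stack([-s*X,s*Y,[0,0,-1]]) ; R=np.column_stack([np.cross(s*Y,[0,0,-1]),s*Y,[0,0,-1]])
  for H,a in((Hd,.08),(Hd,-.02),(Hc,-.08),(Hc,.01)):
    for h in(.1,.25): print(s,robot.ik(H+a*X+[0,0,h],R))
E
```

```text
3577 0.8277032031787959 [ 0.60820288 -0.56141059  0.1529196 ] 0.1637328869689571
[[-0.962, -0.274, -0.001], [-0.274, 0.962, 0.001], [0.0, 0.001, -1.0]]
1 [  4.67899077  25.38454031  -9.36916306   0.         -55.24629664
 -90.77420989]
1 [  4.67899077  19.0771998    1.58868756   0.         -72.51148776
 -90.77420989]
1 [  4.82274325  17.45175101 -22.01324395   0.         -50.53500504
 -90.91796237]
1 [  4.82274325   9.99477427 -10.62042081   0.         -69.38480492
 -90.91796237]
1 [  18.37429504   10.23845242  -32.19048435    0.          -47.57106323
 -104.46951416]
1 [  18.37429504    1.77526537  -20.01197279    0.          -68.21276184
 -104.46951416]
1 [  15.99072918   17.95811734  -21.24851053    0.          -50.79337213
 -102.0859483 ]
1 [  15.99072918   10.57391716   -9.89799191    0.          -69.52809093
 -102.0859483 ]
-1 [  4.67899077  25.38454031  -9.36916306   0.         -55.24629664
  89.22579011]
-1 [  4.67899077  19.0771998    1.58868756   0.         -72.51148776
  89.22579011]
-1 [  4.82274325  17.45175101 -22.01324395   0.         -50.53500504
  89.08203763]
-1 [  4.82274325   9.99477427 -10.62042081   0.         -69.38480492
  89.08203763]
-1 [ 18.37429504  10.23845242 -32.19048435   0.         -47.57106323
  75.53048584]
-1 [ 18.37429504   1.77526537 -20.01197279   0.         -68.21276184
  75.53048584]
-1 [ 15.99072918  17.95811734 -21.24851053   0.         -50.79337213
  77.9140517 ]
-1 [ 15.99072918  10.57391716  -9.89799191   0.         -69.52809093
  77.9140517 ]
```

```bash
cat >> h.py <<'E'
X=np.array([.9977,.0681,0]);Y=np.array([-.0681,.9977,0])
R=np.column_stack([X*0+np.cross(Y,[0,0,-1]),Y,[0,0,-1]])
Hc=np.array([.5665,-.035,0]);Hd=np.array([.5725,-.1445,0])
Z=lambda h:np.array([0,0,h])
E
python3 - <<'E'
from rig import robot
from h import *
robot.move_gripper(0.0)
p=np.array(robot.read_position()); robot.servo_line(p+Z(.06),speed=.2)
robot.goto(Hd+.08*X+Z(.25),R)
robot.servo_line(Hd+.08*X+Z(.101),speed=.15)
print(robot.read_t(),robot.read_position(),robot.read_force(),robot.read_grip_width())
for n in("scene","top"):
    q,d=robot.grab_frame(n); cv2.imwrite(f"pics/{n}1.png",cv2.resize(q[60:300 if n=='top' else 300,100:420,::-1],(800,600),interpolation=cv2.INTER_CUBIC))
E
```

```text
5.575 [ 0.65302673 -0.13914799  0.10205186] [-0.09299751  0.15459831  0.77775119] 0.005729956988876721
```

View pics/scene1.png

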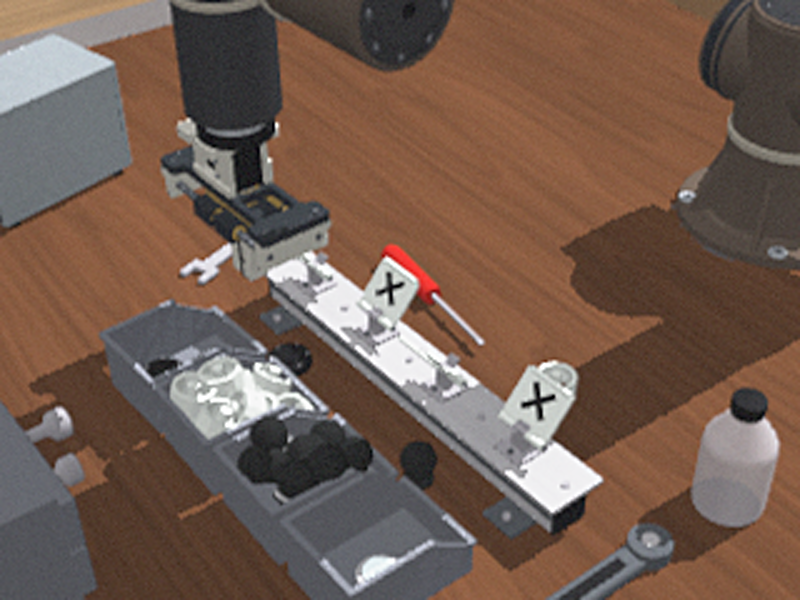

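```bash
python3 - <<'E'
from rig import robot
from h import *
i=robot.camera_info("scene");f=192/np.tan(np.radians(i['vfov']/2))
def pr(P):
    c=i['view'][:3,:3]@P+i['view'][:3,3]; return ((c[:2]/c[2]*f+[i['cx'],i['cy']])-[100,60])*2.5
T=np.array(robot.read_position())
print("tcp",pr(T),"hinges",pr(Hd+Z(.075)),pr(Hc+Z(.075)),"body",pr(T+Z(.066)), "D edge",pr(Hd+.035*X+Z(.117)))
p,d=robot.grab_frame("wrist");cv2.imwrite("pics/w1.png",cv2.resize(p[:,:,::-1],(800,600)))
E
```

```text
tcp [249.09581568 271.64495922] hinges [314.25516323 264.21230503] [374.62757392 313.10947268] body [243.25964261 218.47072756] D edge [284.70114038 244.004436  ]
```

View pics/w1.png

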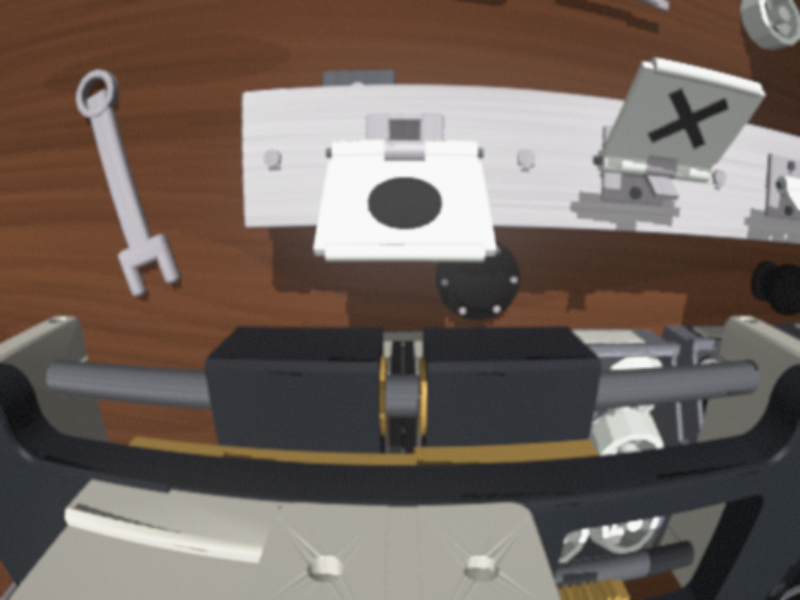

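View pics/top1.png

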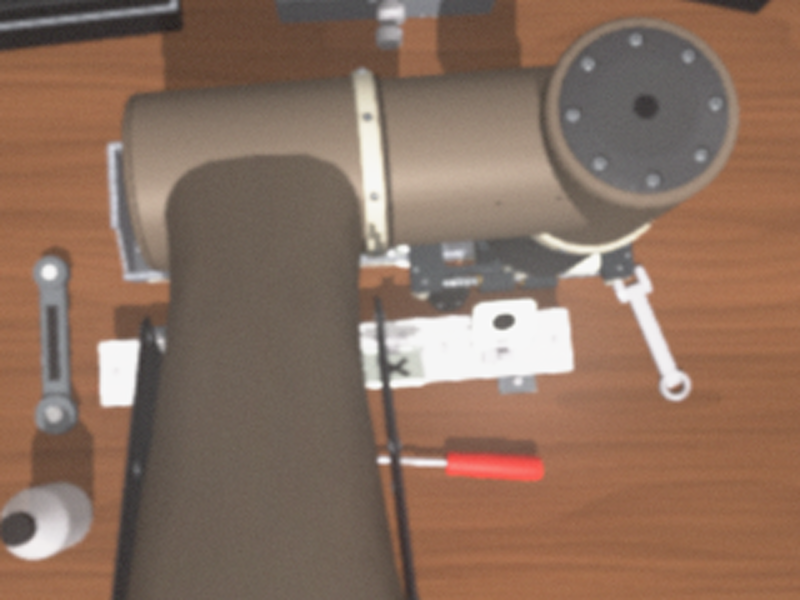

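The wrist view shows the disc-faced tag centred (405,200) on the shut jaws (403,400), clear ahead with nothing in the way. Pushing it towards the robot in small steps.

```bash
python3 - <<'E'
from rig import robot
from h import *
for a in(.05,.03,.012,.0,-.006):
    robot.servo_line(Hd+a*X+Z(.101),speed=.06 if a>.05 else .05)
    print(a,robot.read_t(),np.round(robot.read_force(),2))
robot.dwell(.3)
p,d=robot.grab_frame("wrist");cv2.imwrite("pics/w2.png",cv2.resize(p[:,:,::-1],(800,600)))
p,d=robot.grab_frame("scene");cv2.imwrite("pics/s2.png",cv2.resize(p[60:300,100:420,::-1],(800,600),interpolation=cv2.INTER_CUBIC))
print(robot.read_t())
E
```

```text
0.05 6.475 [ 0.46  0.18 -0.18]
0.03 7.025 [0.52 0.16 0.06]
0.012 7.5333 [ 0.37 -0.42  0.44]
0.0 7.925 [-0.24 -0.24  0.17]
-0.006 8.1917 [-0.12  0.08  0.15]
8.5917
```

View pics/w2.png

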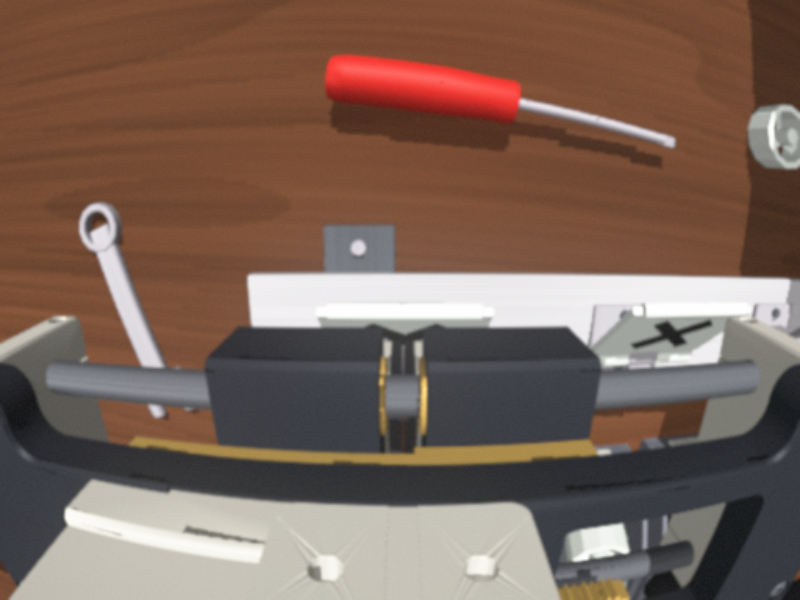

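View pics/s2.png

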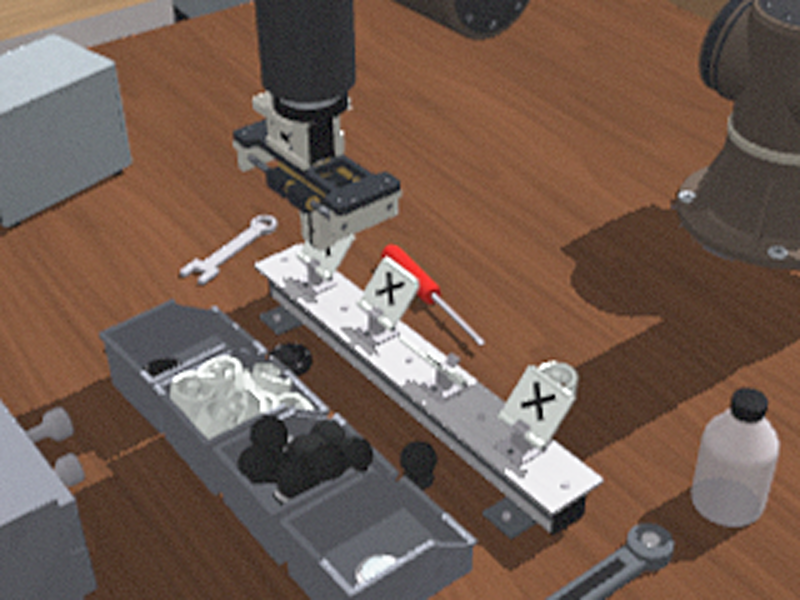

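The discs tag has gone over towards the robot, its edge in line with the neighbouring cross tag. Now the ducts tag.

```bash
python3 - <<'E'
from rig import robot
from h import *
robot.servo_line(Hd+.03*X+Z(.101),speed=.1)
robot.servo_line(Hd+.03*X+Z(.22),speed=.2)
robot.goto(Hc-.085*X+Z(.22),R)
robot.servo_line(Hc-.085*X+Z(.101),speed=.15)
p,d=robot.grab_frame("scene");cv2.imwrite("pics/s3.png",cv2.resize(p[60:300,100:420,::-1],(800,600),interpolation=cv2.INTER_CUBIC))
print(robot.read_t(),robot.read_position(),robot.read_force())
E
```

```text
11.5083 [ 0.4824823  -0.04080761  0.10172222] [ 0.48889112 -0.49501205 -0.16102822]
```

View pics/s3.png

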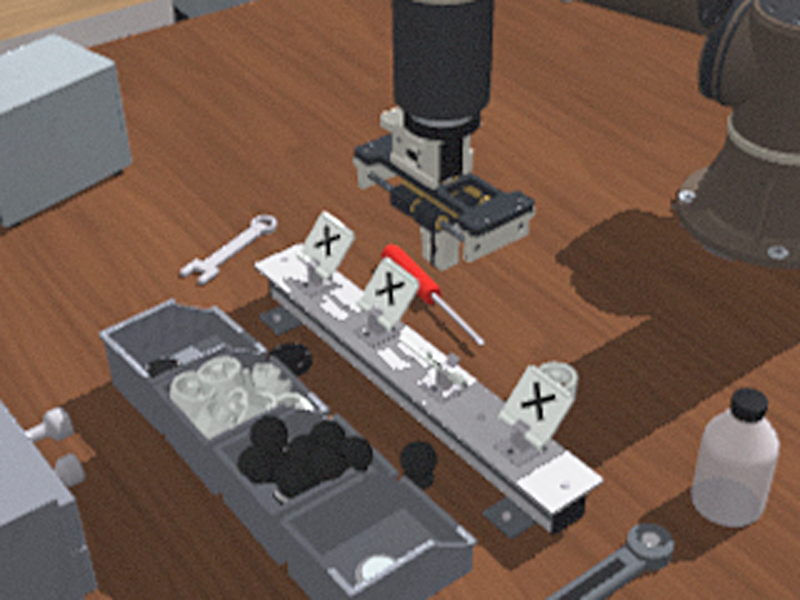

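The discs tag now shows its cross (327,242). The fingertip (445,262) is behind the ducts tag (390,290) and clear of everything, so I can push.

```bash
python3 - <<'E'
from rig import robot
from h import *
for a in(-.055,-.035,-.015,.0,.006):
    robot.servo_line(Hc+a*X+Z(.101),speed=.05)
    print(a,robot.read_t(),np.round(robot.read_force(),2))
robot.dwell(.3)
robot.servo_line(Hc-.03*X+Z(.101),speed=.1)
robot.servo_line(Hc-.03*X+Z(.25),speed=.2)
robot.goto([.25,-.5,.27],R)
for n in("scene","top"):
    q,d=robot.grab_frame(n); np.savez(f"pics/{n}4.npz",p=q,d=d); cv2.imwrite(f"pics/{n}4.png",cv2.resize(q[60:300,100:420,::-1],(800,600),interpolation=cv2.INTER_CUBIC))
W=cloud("top",q,d,robot.camera_info("top"))
v,u=np.mgrid[0:384,0:512]
m=(W[...,2]>0.104)&(W[...,2]<.13)&(v>170)&(v<230)&(d>0)&(u<340)
n,l,s,c=cv2.connectedComponentsWithStats(m.astype(np.uint8))
for k in range(1,n):
    if s[k,4]>8: print(s[k,4],W[l==k].mean(0).round(4))
print(robot.read_t(),robot.read_force())
E
```

```text
-0.055 12.2583 [-0.36  0.55 -0.43]
-0.035 12.8083 [-0.55 -0.41 -0.57]
-0.015 13.3583 [-0.83  0.29 -0.2 ]
0.0 13.8083 [ 0.21  0.22 -1.41]
0.006 14.075 [ 0.43 -0.1  -0.99]
165 [ 0.5939 -0.0327  0.1124]
166 [0.5865 0.0775 0.1124]
146 [ 0.5443 -0.1464  0.113 ]
156 [0.5222 0.1827 0.1128]
17.8417 [ 0.4362878  -0.54656967 -0.08920105]
```

View pics/scene4.png

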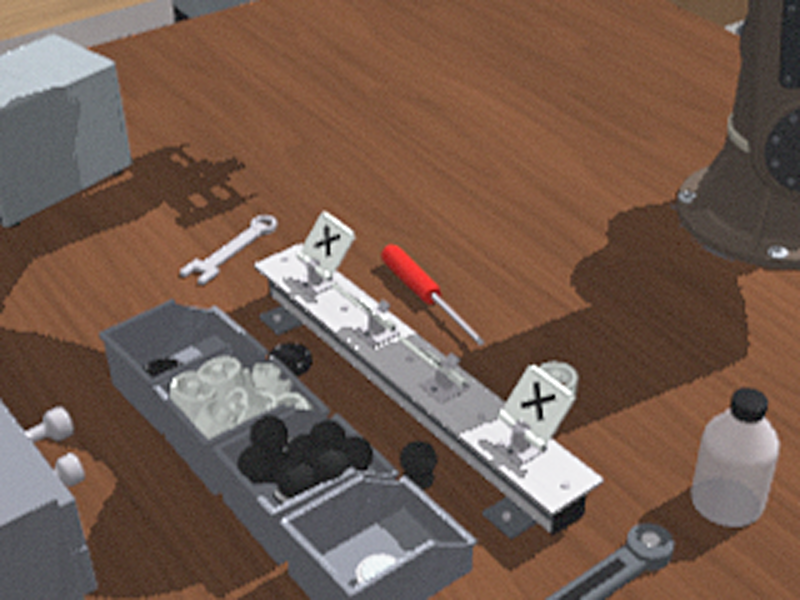

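View pics/top4.png

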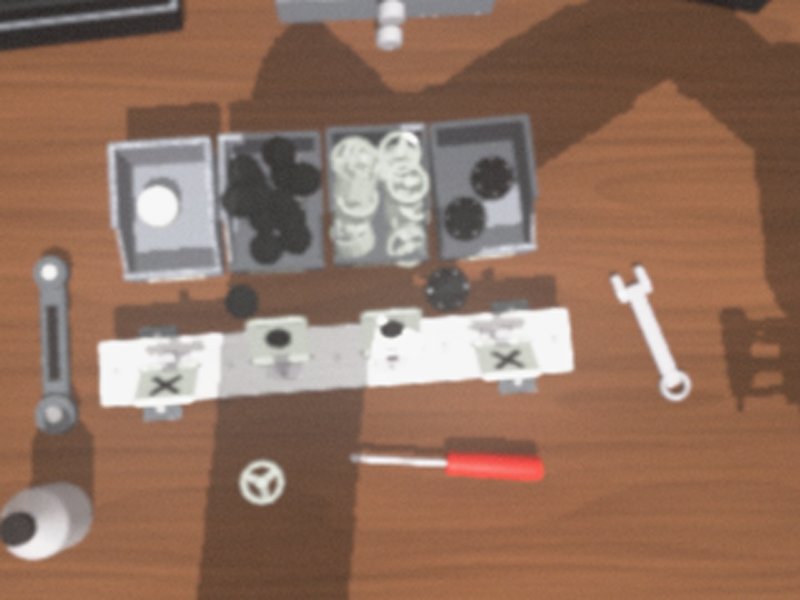

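Final views, left to right in the top picture: cross (165,384), disc (278,338), disc (390,328), cross (507,358). These match lamps, feet, ducts and discs, and the loose items look unmoved. Handing in.

```bash
python3 -c "
from rig import robot
robot.job_done();print(robot.read_t())"
```

```text
the job is handed in; nothing more can be done
the job is handed in; nothing more can be done
```

I pushed over the two wrong tags with the shut fingertips and left the other two alone. The discs-bin tag now leans towards the robot (cross), and the ducts-bin tag leans back towards its bin (disc).

- **Final state:** The last scene and top pictures show lamps with a cross, feet with a disc, ducts with a disc and discs with a cross. The free edges measured in the top depth picture are consistent with all four tags resting on their stops.
- **Forces and time:** Force readings, taken between steps, stayed under about 2 N. The last clock reading, just before hand-in, was 17.8 s.
- **Bystanders:** The loose items look unmoved in the pictures; I did not measure their positions.
- **Checks:** None failed or disagreed.

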